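# Make up two electronics kits from the bench stock

### The arm

A 6-joint arm with a two-finger parallel gripper is mounted at the origin on the work surface. World frame = base frame: x ahead of the robot, y to its left, z up, the work surface at z = 0. Lengths are in mm, angles in rad, forces in N, time in s.
With the tool pointing down it reaches from about 350 to 775 mm from the base axis. Payload 7.3 kg.
Tool frame: the origin (TCP) lies at the very end of the fingers, on their centre line; the grasp point (between the pads) lies 19 mm behind it; x points along the fingers, z is the direction in which the jaws open and shut, and the axes are right-handed (so a half turn about x gives the same grasp; the last joint's range is limited). The gripper opens to 92 mm and grips with 3 to 60 N. Pads are 19 mm wide; open, the fingers measure 130 mm over their backs; the gripper's body (75 mm by 190 mm) begins 47 mm behind the grasp point.
Start: joints at [1.155, 0.342, 1.524, -0, 1.275, -0.146], TCP at [139.917, 506.032, 226.741] pointing down, gripper open.
Joint ranges: [-2.53, 2.53], [-0.77, 2.02], [0.04, 2.7], [-1, 4.14], [0.28, 2.66], [-3.11, 3.11]. Speed limits (rad/s): [2.57, 2.57, 3.14, 3.14, 3.14, 3.14].

### API

Orientations are given as [roll, pitch, yaw] about the fixed x, y, z axes, in that order (R = Rz(yaw) Ry(pitch) Rx(roll)).
In Python, from plant import * gives the robot as it stands.
- The arm moves only by the tool carry_out, never from a script. Its argument "rows" is a list of rows, each a list of 4 numbers: the shift along the world's x, y, z in mm, then the turn about the world's z in degrees. In form: [[x, y, z, twist], ...]. A call has 1 to 20 rows; each row is the pose to reach, as a shift and turn from the pose measured when the call began; what a row does not reach only later rows make up. A row lasts 1/12 s, in which the tool goes at most 41.7 mm and 7.16 degrees, less where a joint would pass 70% of its speed; a pose out of reach is approached as far as the arm can. A call with a gripper value outside its range is refused whole. "hand" is the finger opening in mm, from 0 to 91.8, set as the call begins (left out, the last holds). The fingers move at their own pace and stop on an object; the grip force is fixed at half the most. Time passes only in rows, so rows that repeat a pose let the fingers close. It gives the time, the measured TCP pose, the force and the opening at its end, in the units of the state.
- get_obs(): the state, without advancing time (a new reading comes with each control period).
- capture(name): name is "side" or "top"; returns the picture (480x640x3 uint8, red, green, blue); there is no depth.
- camera_info(name): a dict with "camera_matrix" (3x3 intrinsics, pixels), "pose" (4x4, takes a point from camera to world coordinates). Camera axes: x right, y down, z forward; pixel columns grow to the right and rows downward; lengths in mm; the calibration is good to about 2 mm. A picture is of the moment at which its call begins. camera_info takes no time and is no camera call.
- close_job(): hands the job in, once; it reports no verdict.
The state is a dict: "time": time; "joint_positions": joint angles; "dq": joint speeds; "tau": joint torques, N m; "tool_pos": TCP position; "tcp_rot": TCP orientation; "contact_force": force on the tool from outside, world axes, zero at the start; "moment": the same for the moment, N m; "grip_width": finger opening in mm.
Only numpy, scipy, OpenCV 4.12 (cv2) and the standard library are available. Lean on these libraries where they do the work, as an engineer would, in place of code of your own. Each camera call takes 0.05 s, during which the arm holds its last target. There are 200 camera calls.

### The job

Make up the two class kits from the stock standing on the bench: the power-supply kit, in the tray with two pockets, gets the transformer and the taller can capacitor; the converter kit, in the tray with three pockets, gets the ring-shaped choke, the tall finned heatsink and the shorter can capacitor. Set each part down upright, flat on the floor of the pocket shaped for it, without dropping it. Leave the stock that belongs to neither kit (relay, terminal strip, low heatsink) where it is.

Things in the scene. Friction and masses are not known exactly. Their poses are not given: they have to be found in the camera images.
- supply_tray: Fixed grey moulded tray, 175 (x) x 92 (y) x 12 mm, flat on the bench. Origin: centre of its underside; z up. Pockets 9 mm deep (floor 3 mm above the bench, lined dark), centred at y = 0: oblong, 92 (x) x 56 (y) mm, centred at x = -31.5 mm, for the transformer; round, 52 mm across, centred at x = +51 mm, for the taller can capacitor.
- converter_tray: Fixed grey moulded tray, 222 (x) x 92 (y) x 12 mm, flat on the bench. Origin: centre of its underside; z up. Pockets 9 mm deep (floor 3 mm above the bench, lined dark), centred at y = 0: large round, 68 mm across, centred at x = -65 mm, for the choke; oblong, 66 (x) x 52 (y) mm, centred at x = +12 mm, for the tall heatsink; small round, 42 mm across, centred at x = +76 mm, for the shorter can capacitor.
- transformer: Mains transformer, about 0.33 kg, 46 mm high, on flat feet along its x (76 mm over the feet, 22 wide, 2 thick). Dark laminated core 54 (x) x 20 (y) mm; through it a copper winding with white flanges, 34 mm in x, 40 mm in y, from 3 to 41 mm height: grasp across these 40 mm. Either way round in its pocket. Origin: centre of its underside; z up.
- tall_can: Taller can capacitor: upright black cylinder, 35 mm diameter, 60 mm high, aluminium top with two low screw terminals (4 mm more), about 75 g. Origin: centre of its underside; z up.
- short_can: Shorter can capacitor: upright black cylinder, 25 mm diameter, 40 mm high, aluminium top with two low screw terminals (4 mm more), about 28 g. Origin: centre of its underside; z up.
- choke: Toroidal choke: flat-lying black ring wound with copper wire, 50 mm outer diameter, 23 mm hole, 28 mm high, about 110 g. Grasp across the outside. Origin: centre of its underside; z up.
- tall_heatsink: Tall extruded aluminium heatsink: 50 mm (x) x 36 mm (y), 40 mm high, straight upright fins running along x on a base plate, about 85 g. Grasp across the outer fins (36 mm). Either way round in its pocket will do. Origin: centre of its underside; z up.
- relay: Bystander, in neither kit: relay with black base and clear cover, 36 x 28 mm, 52 mm high. Origin: centre of its underside.
- terminal_strip: Bystander, in neither kit: black screw-terminal strip lying flat, 60 (x) x 24 (y) mm, 17 mm high. Origin: centre of its underside.
- low_heatsink: Bystander, in neither kit: low square aluminium pin heatsink, 40 x 40 mm, only 12 mm high. Origin: centre of its underside.

How it is judged:
By the outcome, as a careful person would: the job done as asked, in the order asked, and still so for the second after the job is handed in, with the robot touching nothing.
It also fails if it takes over 120 s, if anything falls off the work surface, if the arm or the gripper's body presses on something with over 40 N, if the wrist force passes 120 N, or if a joint passes its speed limit or range.

## Working session

There is one attempt and no reset: what is moved stays moved. The work goes in short steps, Python scripts to look and compute and a tool call to move; the robot and the scene stay as the last step left them, time stands still between calls to the robot, and variables do not carry over. Pictures are saved under pics/ and viewed, about 12 in all and at most 16, crops included, and the job is handed in when it is done.

Besides the shell and the picture viewer there is one more tool, called after "Call:" as a command line: name --pt "numbers of a row" for each row, then --argument value for the rest. carry_out: Moves the arm, as the interface text tells. Its arguments: {"type":"object","properties":{"rows":{"type":"array"},"hand":{"type":"number"}},"required":["rows"]}

```bash
mkdir -p pics; ls
python3 - <<'E'
from plant import *
import cv2,numpy as np
np.set_printoptions(precision=3,suppress=True)
for n in("top","side"):
    i=camera_info(n);print(n,i["camera_matrix"],i["pose"])
    cv2.imwrite(f"pics/{n}0.png",capture(n)[:,:,::-1])
print(get_obs())
E
```

```text
pics
top [[466.791   0.    315.658]
 [  0.    466.791 241.068]
 [  0.      0.      1.   ]] [[  0.024  -0.993   0.113 468.633]
 [ -0.999  -0.022   0.023  -9.601]
 [ -0.021  -0.114  -0.993 822.252]
 [  0.      0.      0.      1.   ]]
side [[533.913   0.    328.8  ]
 [  0.    533.913 238.942]
 [  0.      0.      1.   ]] [[   0.987   -0.087    0.135  436.814]
 [  -0.161   -0.538    0.828 -811.531]
 [   0.001   -0.839   -0.545  556.247]
 [   0.       0.       0.       1.   ]]
{'time': 0.1, 'joint_positions': array([ 1.155,  0.343,  1.525, -0.   ,  1.275, -0.146]), 'dq': array([-0.002, -0.001, -0.003, -0.001,  0.002,  0.002]), 'tau': array([  0.003, -43.2  , -24.47 ,   0.072,   0.053,  -0.   ]), 'tool_pos': array([139.764, 505.696, 226.126]), 'tcp_rot': array([ 3.01 ,  1.569, -1.972]), 'contact_force': array([ 0.227, -0.924, -0.94 ]), 'moment': array([0.034, 0.006, 0.007]), 'grip_width': 91.5366358626182}
```

View pics/top0.png

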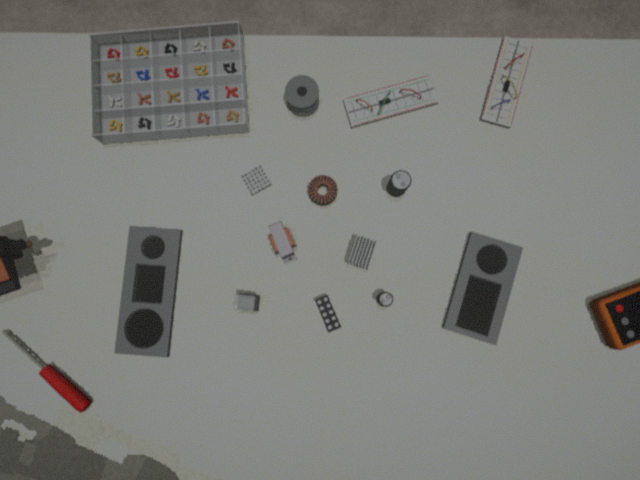

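View pics/side0.png

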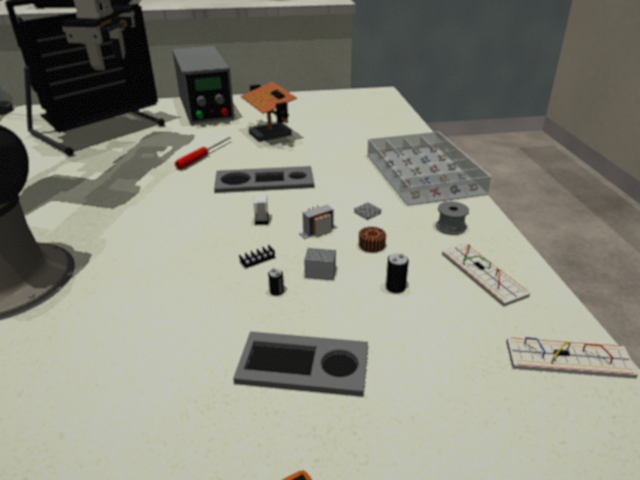

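The top view shows the supply tray on the right (about 483,288) and the converter tray on the left (about 150,290). The stock sits in the middle: transformer 282,241, tall can 398,183, choke 322,190, tall heatsink 360,251 and short can 385,298. Next I measure them with contours.

```bash
cat > h.py <<'E'
from plant import *
import cv2,numpy as np
np.set_printoptions(precision=1,suppress=True)
def ray(n,uv,z):
    i=camera_info(n);K=np.array(i["camera_matrix"]);T=np.array(i["pose"])
    d=T[:3,:3]@np.linalg.solve(K,[uv[0],uv[1],1.]);o=T[:3,3]
    return (o+d*(z-o[2])/d[2])[:2]
def blobs(mask,amin):
    cs,_=cv2.findContours(mask,cv2.RETR_EXTERNAL,cv2.CHAIN_APPROX_NONE)
    return [c for c in cs if cv2.contourArea(c)>amin]
def cen(c):
    m=cv2.moments(c);return m['m10']/m['m00'],m['m01']/m['m00']
def rect(n,c,z):
    P=np.array([ray(n,p[0],z) for p in c],np.float32)
    (cx,cy),(w,h),a=cv2.minAreaRect(P)
    if w<h: w,h,a=h,w,a+90
    return np.array([cx,cy]),w,h,(a+90)%180-90   # angle of the long side, deg from world x
def jaw():
    o=get_obs();r,p,y=o["tcp_rot"]
    R=cv2.Rodrigues(np.array([0,0,y]))[0]@cv2.Rodrigues(np.array([0,p,0.]))[0]@cv2.Rodrigues(np.array([r,0.,0]))[0]
    return np.degrees(np.arctan2(R[1,2],R[0,2])),R,o
E
python3 - <<'E'
from h import *
im=cv2.imread("pics/top0.png")
bg=cv2.medianBlur(im,91)
d=np.abs(im.astype(int)-bg).max(2)
m=((d>28)*255).astype(np.uint8)
for nm,x0,x1,y0,y1 in [("conv",105,190,215,365),("supp",435,530,225,350)]:
    g=cv2.cvtColor(im,cv2.COLOR_BGR2GRAY)
    t=np.zeros_like(g);t[y0:y1,x0:x1]=(g[y0:y1,x0:x1]<130)*255
    for c in blobs(t,1000): print(nm,*rect("top",c,12))
    t[:]=0;t[y0:y1,x0:x1]=(g[y0:y1,x0:x1]<60)*255
    for c in blobs(t,150): print("  pocket",cen(c),ray("top",cen(c),9),rect("top",c,9)[1:])
bg=cv2.cvtColor(im,cv2.COLOR_BGR2GRAY)
H=dict(transformer=(282,241,23),tall_can=(398,183,30),short_can=(385,298,20),choke=(322,190,14),heatsink=(360,251,20),relay=(248,300,26),strip=(327,313,8),low=(256,180,6))
for n,(u,v,z) in H.items():
    r=26;p=im[v-r:v+r,u-r:u+r].astype(int);b=np.median(np.vstack([p[0],p[-1]]),0)
    t=((np.abs(p-b).max(2)>25)*255).astype(np.uint8)
    t=cv2.morphologyEx(t,cv2.MORPH_CLOSE,np.ones((3,3)))
    c=max(blobs(t,20),key=cv2.contourArea)+np.array([u-r,v-r])
    print(n,np.array(cen(c)),ray("top",cen(c),z),*rect("top",c,z))
    cv2.drawContours(im,[c],-1,(0,255,0),1)
print(jaw()[0],jaw()[1])
cv2.imwrite("pics/seg.png",cv2.resize(im[150:345,225:430],None,fx=3,fy=3,interpolation=cv2.INTER_NEAREST))
E
```

```text
conv [469.1 297.5] 225.2322235107422 99.25008392333984 -2.8796005249023438
  pocket (143.4255319148936, 328.0088652482269) [403.5 303.8] (65.00438690185547, 64.81318664550781, -88.49194145202637)
  pocket (148.44761904761904, 283.59129720853855) [480.2 300. ] (64.6606216430664, 51.643890380859375, -2.6124649047851562)
  pocket (152.54026090868194, 246.92217723796668) [544.7 296.9] (39.20383071899414, 39.07257843017578, 3.8205525875091553)
supp [ 488.1 -277.4] 178.5628204345703 100.0155029296875 -16.581985473632812
  pocket (478.4105666465013, 305.0634200443638) [ 457.  -272.3] (90.74739074707031, 55.91529846191406, -16.306961059570312)
  pocket (491.37042883451716, 259.0565640620889) [ 536.6 -295.8] (50.21846389770508, 48.63105010986328, -88.74664258956909)
transformer [289.2 245. ] [551.9  54.5] [555.3  55.4] 62.353309631347656 25.33023452758789 0.01733247935771942
tall_can [396.3 183.3] [ 662.4 -128. ] [ 664.6 -128.4] 50.8897590637207 45.15065002441406 -44.86955261230469
short_can [382.5 297.6] [ 465.8 -106.9] [ 466.8 -106.9] 34.459815979003906 27.78706932067871 45.877010345458984
choke [322.2 190.3] [651.2  -0. ] [650.9   0.3] 55.75406265258789 52.993350982666016 1.0807863473892212
heatsink [359.2 251.4] [543.8 -66.3] [544.  -65.8] 53.838687896728516 44.337215423583984 -16.353607177734375
relay [248.5 300.1] [456.  120.6] [455.6 122.9] 42.31450271606445 32.876075744628906 83.93267059326172
strip [327.2 312.4] [438.1 -13.4] [438.2 -13.1] 65.70380401611328 26.07117462158203 25.0063533782959
low [260.1 188.6] [653.9 111. ] [655.6 111.1] 39.11415100097656 10.647591590881348 -61.734052658081055
74.5428408824756 [[-0.  -1.   0.3]
 [-0.   0.3  1. ]
 [-1.   0.  -0. ]]
```

View pics/seg.png

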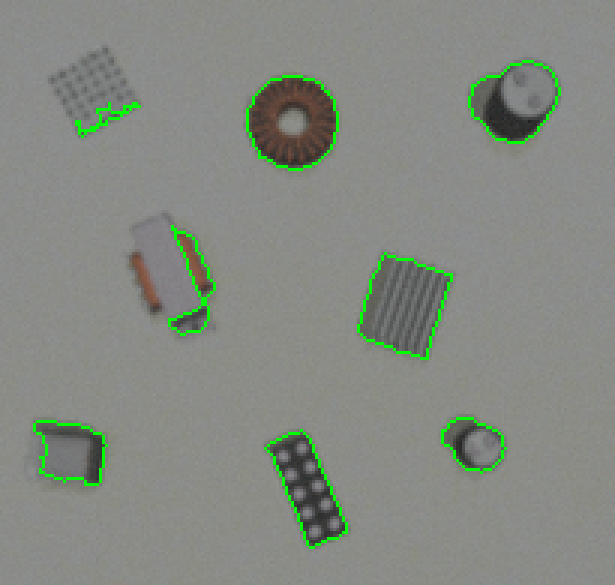

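The silhouettes include shadows. The clean top features in the crop are the tall can top (530,91), short can top (484,448), transformer core top (167,265), and the heatsink's right edge (452,273)–(427,358). I'll cast these onto their top planes and cross-check them in the side view.

Run:
```python
from h import *
f=lambda x,y:(225+x/3,150+y/3)
for n,p,z in [("tr",f(167,265),46),("tr_a",f(150,220),46),("tr_b",f(188,310),46),("tall",f(530,91),61),("short",f(484,448),41),("heat",f(409,306.5),40),("hA",f(452,273),40),("hB",f(427,358),40),("choke",f(292.5,121.5),24)]:
    print(n,ray("top",p,z))
S=cv2.imread("pics/side0.png")
cv2.imwrite("pics/sidecrop.png",cv2.resize(S[190:300,230:420],None,fx=4,fy=4,interpolation=cv2.INTER_CUBIC))
```

```text
tr [560.5  67.4]
tr_a [585.7  77.7]
tr_b [535.5  54.8]
tall [ 660.  -132.2]
short [ 463.1 -110.7]
heat [540.7 -68.5]
hA [560.1 -92.3]
hB [512.1 -78.9]
choke [648.6  -0.7]
```

View pics/sidecrop.png

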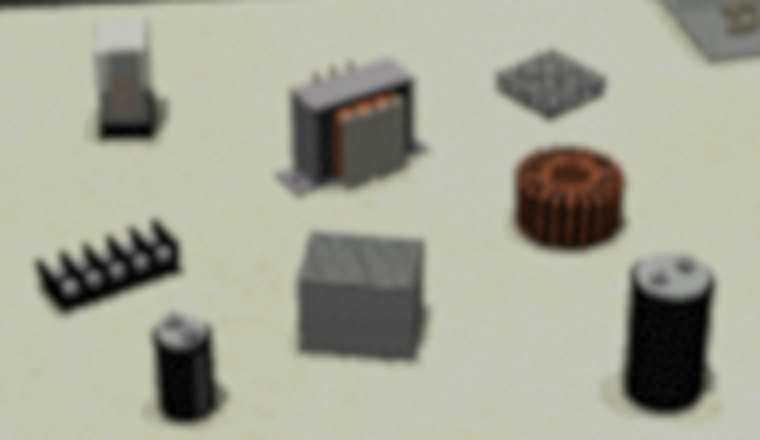

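Call:
carry_out --pt "421 -438 -100 40" --pt "421 -438 -100 40" --pt "421 -438 -100 40" --pt "421 -438 -100 40" --pt "421 -438 -100 40" --pt "421 -438 -100 40" --pt "421 -438 -100 40" --pt "421 -438 -100 40" --pt "421 -438 -100 40" --pt "421 -438 -100 40" --pt "421 -438 -100 40" --pt "421 -438 -100 40" --pt "421 -438 -100 40" --pt "421 -438 -100 40" --pt "421 -438 -100 40" --pt "421 -438 -100 40" --pt "421 -438 -140 40" --pt "421 -438 -140 40" --pt "421 -438 -140 40"

```text
time: 1.68
tool_pos: [558.8, 67.6, 84.2]
tcp_rot: [1.323, 1.565, -2.962]
contact_force: [0.1, -0.6, 0.6]
grip_width: 91.6
```

Run:
```python
from h import *
for n,p,z in [("tr",(353,84),46),("tall",(672,277),60),("short",(182,331),40),("heat",(362,259),40),("choke",(570,172),28)]:
    print(n,ray("side",(230+p[0]/4-.4,190+p[1]/4-.4),z))
a,R,o=jaw();print(a,o["tool_pos"])
im=capture("side");cv2.imwrite("pics/s1.png",cv2.resize(im[100:300,200:460],None,fx=3,fy=3)[:,:,::-1])
```

```text
tr [558.9  65. ]
tall [ 660.2 -133.7]
short [ 463.2 -111.3]
heat [542.7 -72.4]
choke [650.6  -0.6]
114.50608379441455 [558.8  67.6  84.2]
```

View pics/s1.png

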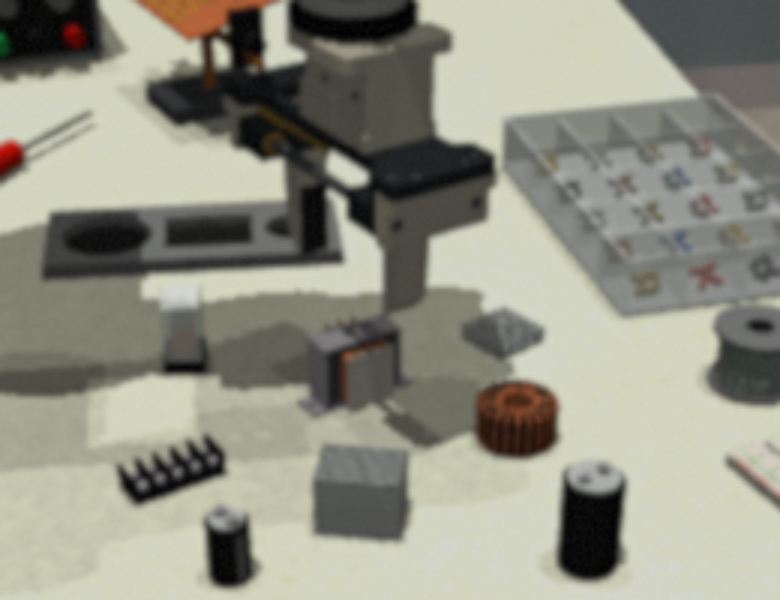

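The gripper straddles the transformer (crop 350,360), and the two views agree within about 4 mm. Descending to grasp.

Call:
carry_out --pt "0 -1 -40 0" --pt "0 -1 -65 0" --pt "0 -1 -70 0" --pt "0 -1 -70 0"

```text
time: 2.07
tool_pos: [559.5, 67.7, 16.3]
tcp_rot: [1.475, 1.567, -2.808]
contact_force: [-0.7, 0.5, 0.3]
grip_width: 91.6
```

Call:
carry_out --hand 30 --pt "0 0 0 0" --pt "0 0 0 0" --pt "0 0 0 0" --pt "0 0 0 0" --pt "0 0 0 0" --pt "0 0 0 0" --pt "0 0 0 0" --pt "0 0 0 0" --pt "0 0 0 0" --pt "0 0 0 0"

```text
time: 2.9
tool_pos: [559.3, 67.9, 16.3]
tcp_rot: [1.381, 1.567, -2.902]
contact_force: [-2.1, 1.8, 1.5]
grip_width: 39.9
```

Call:
carry_out --pt "0 0 20 0" --pt "0 0 60 0" --pt "0 0 80 0" --pt "-102 -340 80 -41" --pt "-102 -340 80 -41" --pt "-102 -340 80 -41" --pt "-102 -340 80 -41" --pt "-102 -340 80 -41" --pt "-102 -340 80 -41" --pt "-102 -340 80 -41" --pt "-102 -340 80 -41" --pt "-102 -340 80 -41" --pt "-102 -340 80 -41" --pt "-102 -340 80 -41" --pt "-102 -340 40 -41" --pt "-102 -340 40 -41" --pt "-102 -340 40 -41"

```text
time: 4.32
tool_pos: [456.0, -269.7, 54.6]
tcp_rot: [1.233, 1.561, 2.52]
contact_force: [0.6, -0.7, -3.6]
grip_width: 39.8
```

Run:
```python
from h import *
a,R,o=jaw();print(a,o["tool_pos"],o["contact_force"],o["grip_width"])
im=capture("side");t=capture("top")
A=cv2.resize(im[290:430,200:400],(800,560));B=cv2.resize(t[215:355,410:550],(560,560))
cv2.imwrite("pics/p1.png",cv2.resize(np.hstack([A,B]),(800,330))[:,:,::-1])
```

```text
73.69807281415302 [ 456.  -269.7   54.6] [ 0.6 -0.7 -3.6] 39.79082616044626
```

View pics/p1.png

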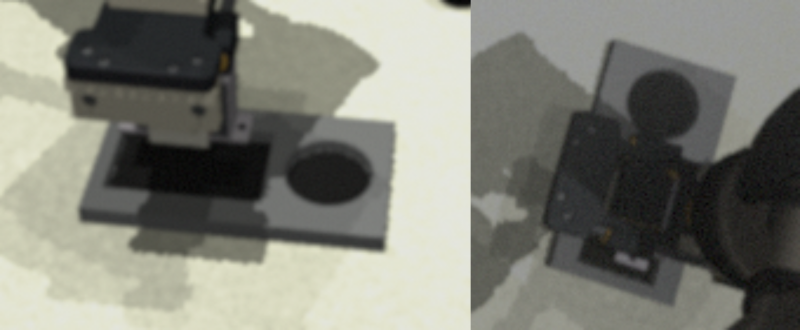

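The transformer is held over the oblong pocket, with its feet visible inside it (top panel 630,262). Lowering with a force check.

Call:
carry_out --pt "1 -2 -15 0" --pt "1 -2 -27 0" --pt "1 -2 -31 0" --pt "1 -2 -33 0" --pt "1 -2 -33 0"

```text
time: 4.83
tool_pos: [459.5, -273.4, 25.0]
tcp_rot: [1.481, 1.569, 2.768]
contact_force: [0.2, -0.0, -4.8]
grip_width: 39.8
```

Call:
carry_out --pt "-2 1 -3 0" --pt "-2 1 -4.5 0" --pt "-2 1 -5.5 0" --pt "-2 1 -5.5 0" --pt "-2 1 -5.5 0"

```text
time: 5.25
tool_pos: [457.5, -272.5, 19.6]
tcp_rot: [1.5, 1.569, 2.787]
contact_force: [-0.4, -0.1, -3.9]
grip_width: 39.7
```

Call:
carry_out --pt "0 0 -0.7 0" --pt "0 0 -1 0" --pt "0 0 -1 0"

```text
time: 5.5
tool_pos: [457.7, -272.6, 19.3]
tcp_rot: [1.646, 1.569, 2.933]
contact_force: [-1.9, 1.4, 5.0]
grip_width: 39.6
```

Call:
carry_out --hand 70 --pt "0 0 0 0" --pt "0 0 0 0" --pt "0 0 0 0" --pt "0 0 0 0" --pt "0 0 0 0" --pt "0 0 20 0" --pt "0 0 60 0" --pt "0 0 85 0" --pt "202 140 85 0" --pt "202 140 85 0" --pt "202 140 85 0" --pt "202 140 85 0" --pt "202 140 85 0" --pt "202 140 85 0" --pt "202 140 85 0" --pt "202 140 85 0" --pt "202 140 85 0" --pt "202 140 85 0"

```text
time: 7.0
tool_pos: [658.7, -133.5, 104.2]
tcp_rot: [1.721, 1.568, 3.007]
contact_force: [-0.8, 0.3, -0.1]
grip_width: 69.7
```

Run:
```python
from h import *
a,R,o=jaw();print(a,o["tool_pos"],o["contact_force"],o["grip_width"])
im=capture("side");t=capture("top")
A=cv2.resize(im[180:430,200:450],(560,560));B=cv2.resize(t[215:355,410:550],(560,560))
cv2.imwrite("pics/p2.png",cv2.resize(np.hstack([A,B]),(800,400))[:,:,::-1])
```

```text
73.66605934140189 [ 658.7 -133.5  104.2] [-0.8  0.3 -0.1] 69.72546657256198
```

View pics/p2.png

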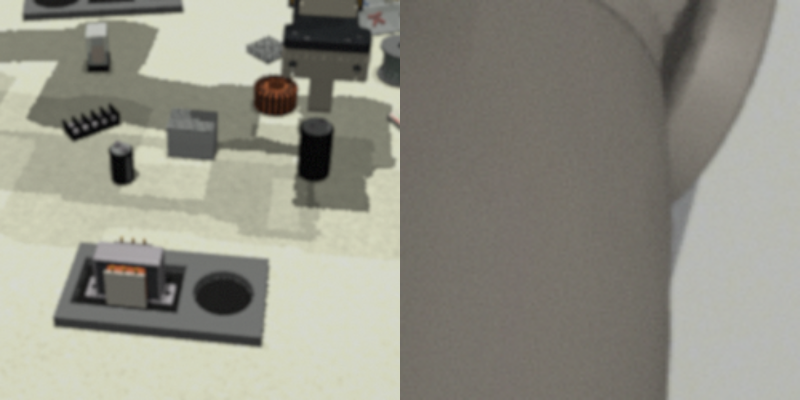

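The transformer sits upright in its pocket (crop 125,275), and the gripper is centred over the tall can (315,150).

Call:
carry_out --pt "1 0 -35 0" --pt "1 0 -70 0" --pt "1 0 -84 0" --pt "1 0 -84 0" --pt "1 0 -84 0"

```text
time: 7.52
tool_pos: [659.3, -134.5, 20.5]
tcp_rot: [1.654, 1.568, 2.938]
contact_force: [0.4, 0.0, 1.2]
grip_width: 70.1
```

Call:
carry_out --hand 25 --pt "0 0 0 0" --pt "0 0 0 0" --pt "0 0 0 0" --pt "0 0 0 0" --pt "0 0 0 0" --pt "0 0 0 0" --pt "0 0 0 0" --pt "0 0 0 0"

```text
time: 8.18
tool_pos: [659.7, -134.3, 21.1]
tcp_rot: [1.541, 1.569, 2.826]
contact_force: [-0.1, 2.3, 4.5]
grip_width: 34.4
```

Call:
carry_out --pt "0 0 20 0" --pt "0 0 50 0" --pt "-123 -161.5 50 0" --pt "-123 -161.5 50 0" --pt "-123 -161.5 50 0" --pt "-123 -161.5 50 0" --pt "-123 -161.5 50 0" --pt "-123 -161.5 50 0" --pt "-123 -161.5 35 0" --pt "-123 -161.5 20 0" --pt "-123 -161.5 14 0" --pt "-123 -161.5 14 0" --pt "-123 -161.5 14 0"

```text
time: 9.27
tool_pos: [536.7, -295.4, 34.9]
tcp_rot: [1.475, 1.568, 2.76]
contact_force: [0.4, -0.0, -0.1]
grip_width: 34.3
```

Run:
```python
from h import *
a,R,o=jaw();print(a,o["tool_pos"],o["contact_force"],o["grip_width"])
im=capture("side");t=capture("top")
A=cv2.resize(im[290:430,220:400],(720,560));B=cv2.resize(t[215:355,410:550],(560,560))
cv2.imwrite("pics/p3.png",cv2.resize(np.hstack([A,B]),(800,350))[:,:,::-1])
```

```text
73.60091328104585 [ 536.7 -295.4   34.9] [ 0.4 -0.  -0.1] 34.349006080417304
```

View pics/p3.png

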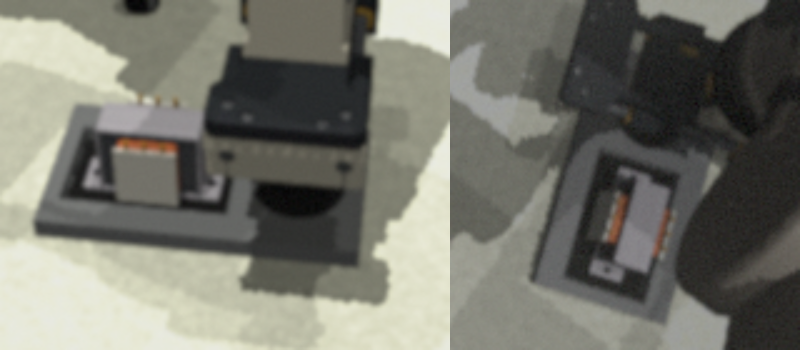

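The can is above its round pocket, and the transformer is centred with clearance all around. Lowering to touch.

Call:
carry_out --pt "0 0 -5 0" --pt "0 0 -8.5 0" --pt "0 0 -10 0" --pt "0 0 -10.5 0" --pt "0 0 -10.5 0"

```text
time: 9.78
tool_pos: [537.2, -295.7, 25.1]
tcp_rot: [1.771, 1.569, 3.056]
contact_force: [-0.2, 0.4, 0.2]
grip_width: 34.4
```

Call:
carry_out --pt "0 0 -0.6 0" --pt "0 0 -1 0" --pt "0 0 -1 0"

```text
time: 10.03
tool_pos: [537.2, -295.7, 24.1]
tcp_rot: [1.828, 1.57, 3.113]
contact_force: [-0.4, 0.4, -1.2]
grip_width: 34.5
```

Call:
carry_out --pt "0 0 -0.5 0" --pt "0 0 -0.8 0" --pt "0 0 -0.8 0"

```text
time: 10.28
tool_pos: [537.3, -295.8, 24.1]
tcp_rot: [2.144, 1.57, -2.855]
contact_force: [-1.4, 1.7, 4.3]
grip_width: 34.0
```

Call:
carry_out --hand 80 --pt "0 0 0 0" --pt "0 0 0 0" --pt "0 0 0 0" --pt "0 0 0 0" --pt "0 0 0 0" --pt "0 0 25 0" --pt "0 0 60 0" --pt "0 0 90 0" --pt "113 295 80 13.5" --pt "113 295 80 13.5" --pt "113 295 80 13.5" --pt "113 295 80 13.5" --pt "113 295 80 13.5" --pt "113 295 80 13.5" --pt "113 295 80 13.5" --pt "113 295 30 13.5" --pt "113 295 30 13.5" --pt "113 295 30 13.5"

```text
time: 11.78
tool_pos: [647.8, 1.3, 49.7]
tcp_rot: [1.56, 1.562, 3.083]
contact_force: [-1.3, -0.0, 1.0]
grip_width: 80.0
```

Run:
```python
from h import *
a,R,o=jaw();print(a,o["tool_pos"],o["contact_force"],o["grip_width"])
im=capture("side")
cv2.imwrite("pics/p4.png",cv2.resize(im[180:430,200:450],(600,600))[:,:,::-1])
```

```text
87.26607320914039 [647.8   1.3  49.7] [-1.3 -0.   1. ] 80.02305454926109
```

View pics/p4.png

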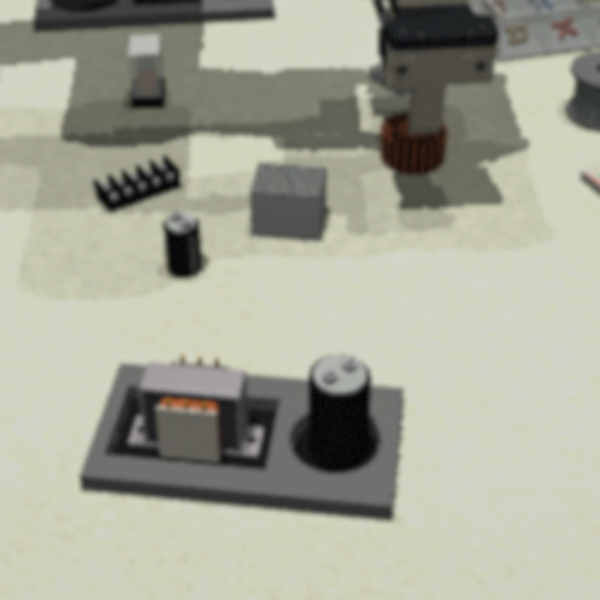

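The tall can stands in its pocket (340,410) and the gripper is over the choke. Descending.

Call:
carry_out --pt "2 -1 -25 0" --pt "2 -1 -36 0" --pt "2 -1 -39 0" --pt "2 -1 -39 0" --pt "2 -1 -39 0"

```text
time: 12.25
tool_pos: [651.3, -2.4, 14.2]
tcp_rot: [1.73, 1.566, -3.032]
contact_force: [-0.5, -0.2, 0.8]
grip_width: 80.0
```

Call:
carry_out --hand 40 --pt "0 0 0 0" --pt "0 0 0 0" --pt "0 0 0 0" --pt "0 0 0 0" --pt "0 0 0 0" --pt "0 0 0 0" --pt "0 0 0 0" --pt "0 0 0 0"

```text
time: 12.92
tool_pos: [651.5, -2.2, 14.5]
tcp_rot: [1.682, 1.567, -3.08]
contact_force: [-0.3, 2.3, 2.9]
grip_width: 48.5
```

Call:
carry_out --hand 60 --pt "0 0 0 0" --pt "0 0 0 0" --pt "0 0 0 0" --pt "0 0 -2 0" --pt "0 0 -4 0" --pt "0 0 -4 0" --pt "0 0 -4 0"

```text
time: 13.5
tool_pos: [651.3, -2.2, 10.1]
tcp_rot: [1.661, 1.566, -3.101]
contact_force: [-0.4, 0.1, 0.5]
grip_width: 59.9
```

Call:
carry_out --hand 40 --pt "0 0 0 0" --pt "0 0 0 0" --pt "0 0 0 0" --pt "0 0 0 0" --pt "0 0 0 0" --pt "0 0 0 0"

```text
time: 14.0
tool_pos: [651.2, -2.2, 10.1]
tcp_rot: [1.666, 1.566, -3.097]
contact_force: [0.3, 0.4, -0.9]
grip_width: 48.3
```

Call:
carry_out --pt "0 0 20 0" --pt "0 0 60 0" --pt "-248 306 60 0" --pt "-248 306 60 0" --pt "-248 306 60 0" --pt "-248 306 60 0" --pt "-248 306 60 0" --pt "-248 306 60 0" --pt "-248 306 60 0" --pt "-248 306 60 0" --pt "-248 306 60 0" --pt "-248 306 60 0" --pt "-248 306 60 0" --pt "-248 306 30 0" --pt "-248 306 20 0" --pt "-248 306 20 0" --pt "-248 306 20 0"

```text
time: 15.42
tool_pos: [403.3, 303.0, 29.8]
tcp_rot: [1.815, 1.564, -2.949]
contact_force: [-0.3, 0.1, -0.1]
grip_width: 49.0
```

Run:
```python
from h import *
a,R,o=jaw();print(a,o["tool_pos"],o["contact_force"],o["grip_width"])
im=capture("side");t=capture("top")
A=cv2.resize(im[120:260,190:370],(720,560));B=cv2.resize(t[215:365,75:225],(560,560))
cv2.imwrite("pics/p5.png",cv2.resize(np.hstack([A,B]),(800,350))[:,:,::-1])
```

```text
87.05701237655495 [403.3 303.   29.8] [-0.3  0.1 -0.1] 48.972501510832174
```

View pics/p5.png

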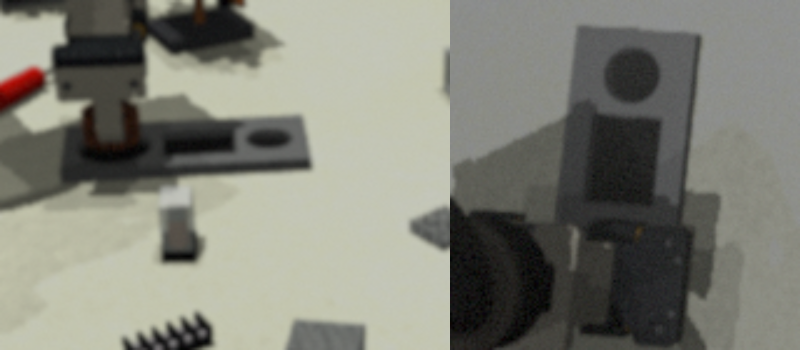

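The choke is in the grip above the large round pocket. Lowering.

Call:
carry_out --pt "0 1 -8 0" --pt "0 1 -13 0" --pt "0 1 -15 0" --pt "0 1 -15.5 0" --pt "0 1 -15.5 0"

```text
time: 15.93
tool_pos: [404.0, 304.4, 15.1]
tcp_rot: [1.633, 1.567, -3.13]
contact_force: [0.6, 0.5, -0.8]
grip_width: 48.4
```

Call:
carry_out --pt "0 0 -0.7 0" --pt "0 0 -1 0" --pt "0 0 -1 0"

```text
time: 16.18
tool_pos: [404.0, 304.5, 14.2]
tcp_rot: [1.622, 1.567, 3.141]
contact_force: [-0.6, 0.1, -0.7]
grip_width: 48.5
```

Call:
carry_out --pt "0 0 -0.7 0" --pt "0 0 -1.1 0" --pt "0 0 -1.1 0"

```text
time: 16.43
tool_pos: [404.1, 304.5, 13.1]
tcp_rot: [1.593, 1.567, 3.113]
contact_force: [0.2, 0.1, -1.5]
grip_width: 48.6
```

Call:
carry_out --pt "0 0 -0.4 0" --pt "0 0 -0.7 0" --pt "0 0 -0.7 0"

```text
time: 16.68
tool_pos: [404.1, 304.5, 13.1]
tcp_rot: [1.58, 1.567, 3.1]
contact_force: [-2.5, -1.6, 6.4]
grip_width: 48.7
```

Call:
carry_out --hand 75 --pt "0 0 0 0" --pt "0 0 0 0" --pt "0 0 0 0" --pt "0 0 0 0" --pt "0 0 0 0" --pt "0 0 25 0" --pt "0 0 60 0" --pt "0 0 85 0" --pt "137 -375 80 -13.5" --pt "137 -375 80 -13.5" --pt "137 -375 80 -13.5" --pt "137 -375 80 -13.5" --pt "137 -375 80 -13.5" --pt "137 -375 80 -13.5" --pt "137 -375 80 -13.5" --pt "137 -375 80 -13.5" --pt "137 -375 80 -13.5" --pt "137 -375 50 -13.5" --pt "137 -375 50 -13.5" --pt "137 -375 50 -13.5"

```text
time: 18.35
tool_pos: [540.0, -71.5, 61.3]
tcp_rot: [1.559, 1.563, 2.84]
contact_force: [-0.1, 0.5, 0.2]
grip_width: 75.3
```

Run:
```python
from h import *
a,R,o=jaw();print(a,o["tool_pos"],o["contact_force"],o["grip_width"])
im=capture("side");t=capture("top")
A=cv2.resize(im[120:300,190:370],(560,560));B=cv2.resize(t[215:365,75:225],(560,560))
cv2.imwrite("pics/p6.png",cv2.resize(np.hstack([A,B]),(800,400))[:,:,::-1])
```

```text
73.39261487183069 [540.  -71.5  61.3] [-0.1  0.5  0.2] 75.29279180745104
```

View pics/p6.png

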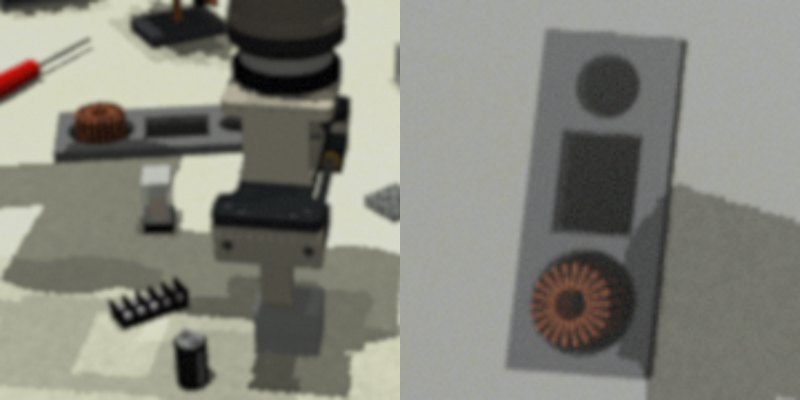

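The choke lies in the large round pocket, and its apparent shift matches parallax. The gripper is over the heatsink.

Call:
carry_out --pt "1 1 -30 0" --pt "1 1 -44 0" --pt "1 1 -47 0" --pt "1 1 -47 0" --pt "1 1 -47 0"

```text
time: 18.87
tool_pos: [542.5, -68.1, 17.5]
tcp_rot: [1.444, 1.568, 2.729]
contact_force: [-0.2, 1.1, 0.8]
grip_width: 74.8
```

Call:
carry_out --hand 26 --pt "0 0 0 0" --pt "0 0 0 0" --pt "0 0 0 0" --pt "0 0 0 0" --pt "0 0 0 0" --pt "0 0 0 0" --pt "0 0 0 0" --pt "0 0 0 0"

```text
time: 19.53
tool_pos: [542.6, -68.3, 17.6]
tcp_rot: [1.476, 1.568, 2.761]
contact_force: [-1.0, -0.8, 1.3]
grip_width: 35.8
```

Call:
carry_out --pt "0 0 20 0" --pt "0 0 60 0" --pt "0 0 70 0" --pt "-62 368 70 13.7" --pt "-62 368 70 13.7" --pt "-62 368 70 13.7" --pt "-62 368 70 13.7" --pt "-62 368 70 13.7" --pt "-62 368 70 13.7" --pt "-62 368 70 13.7" --pt "-62 368 70 13.7" --pt "-62 368 70 13.7" --pt "-62 368 70 13.7" --pt "-62 368 40 13.7" --pt "-62 368 20 13.7" --pt "-62 368 20 13.7" --pt "-62 368 20 13.7"

```text
time: 20.95
tool_pos: [479.8, 299.2, 36.8]
tcp_rot: [1.782, 1.566, -2.977]
contact_force: [-0.3, -0.3, -0.5]
grip_width: 36.1
```

Run:
```python
from h import *
a,R,o=jaw();print(a,o["tool_pos"],o["contact_force"],o["grip_width"])
im=capture("side");t=capture("top")
A=cv2.resize(im[120:260,190:370],(720,560));B=cv2.resize(t[215:365,75:225],(560,560))
cv2.imwrite("pics/p7.png",cv2.resize(np.hstack([A,B]),(800,350))[:,:,::-1])
```

```text
87.33903178650576 [479.8 299.2  36.8] [-0.3 -0.3 -0.5] 36.08574326935739
```

View pics/p7.png

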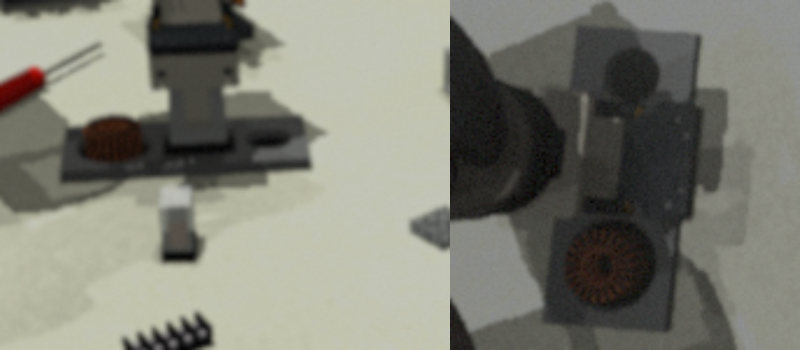

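The choke is well seated and the heatsink is above its oblong pocket. Lowering.

Call:
carry_out --pt "0 1 -8 0" --pt "0 1 -13 0" --pt "0 1 -15 0" --pt "0 1 -15.5 0" --pt "0 1 -15.5 0"

```text
time: 21.47
tool_pos: [481.4, 300.6, 23.1]
tcp_rot: [0.97, 1.569, 2.494]
contact_force: [-0.2, 0.4, 0.0]
grip_width: 35.9
```

Call:
carry_out --pt "0 0 -0.7 0" --pt "0 0 -1 0" --pt "0 0 -1 0"

```text
time: 21.72
tool_pos: [481.4, 300.7, 22.2]
tcp_rot: [0.831, 1.569, 2.355]
contact_force: [-0.1, 0.8, -0.8]
grip_width: 36.0
```

Call:
carry_out --pt "-1 0 -0.7 0" --pt "-1 0 -1.3 0" --pt "-1 0 -1.3 0"

```text
time: 21.97
tool_pos: [480.3, 300.6, 20.7]
tcp_rot: [0.989, 1.569, 2.513]
contact_force: [0.4, -1.3, -0.8]
grip_width: 35.7
```

Call:
carry_out --pt "0 0 -0.5 0" --pt "0 0 -0.8 0" --pt "0 0 -0.8 0"

```text
time: 22.22
tool_pos: [480.4, 300.7, 20.6]
tcp_rot: [0.691, 1.57, 2.215]
contact_force: [-0.8, -0.7, 5.0]
grip_width: 36.0
```

Call:
carry_out --hand 60 --pt "0 0 0 0" --pt "0 0 0 0" --pt "0 0 0 0" --pt "0 0 0 0" --pt "0 0 0 0" --pt "0 0 25 0" --pt "0 0 60 0" --pt "0 0 85 0" --pt "-17 -412 80 0" --pt "-17 -412 80 0" --pt "-17 -412 80 0" --pt "-17 -412 80 0" --pt "-17 -412 80 0" --pt "-17 -412 80 0" --pt "-17 -412 80 0" --pt "-17 -412 80 0" --pt "-17 -412 80 0" --pt "-17 -412 45 0" --pt "-17 -412 45 0" --pt "-17 -412 45 0"

```text
time: 23.88
tool_pos: [462.0, -112.9, 63.9]
tcp_rot: [1.115, 1.566, 2.636]
contact_force: [-0.7, 0.7, -0.9]
grip_width: 60.0
```

Run:
```python
from h import *
a,R,o=jaw();print(a,o["tool_pos"],o["contact_force"],o["grip_width"])
im=capture("side");t=capture("top")
A=cv2.resize(im[130:330,190:390],(560,560));B=cv2.resize(t[215:365,75:225],(560,560))
cv2.imwrite("pics/p8.png",cv2.resize(np.hstack([A,B]),(800,400))[:,:,::-1])
```

```text
87.0950539236495 [ 462.  -112.9   63.9] [-0.7  0.7 -0.9] 59.968738344224356
```

View pics/p8.png

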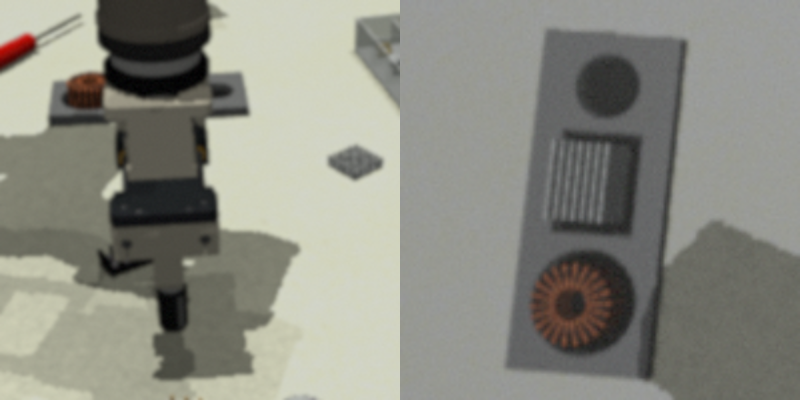

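The heatsink sits in its pocket, with the top offset matching parallax. The gripper is over the short can.

Call:
carry_out --pt "0 1 -30 0" --pt "0 1 -46 0" --pt "0 1 -50 0" --pt "0 1 -50 0" --pt "0 1 -50 0"

```text
time: 24.4
tool_pos: [464.0, -109.1, 16.6]
tcp_rot: [0.387, 1.569, 1.912]
contact_force: [0.2, 0.1, -0.8]
grip_width: 60.3
```

Call:
carry_out --hand 15 --pt "0 0 0 0" --pt "0 0 0 0" --pt "0 0 0 0" --pt "0 0 0 0" --pt "0 0 0 0" --pt "0 0 0 0" --pt "0 0 0 0" --pt "0 0 0 0"

```text
time: 25.07
tool_pos: [464.0, -109.2, 16.7]
tcp_rot: [0.284, 1.57, 1.809]
contact_force: [-0.3, -0.6, 1.8]
grip_width: 24.0
```

Call:
carry_out --pt "0 0 20 0" --pt "0 0 60 0" --pt "0 0 70 0" --pt "81 406 70 0" --pt "81 406 70 0" --pt "81 406 70 0" --pt "81 406 70 0" --pt "81 406 70 0" --pt "81 406 70 0" --pt "81 406 70 0" --pt "81 406 70 0" --pt "81 406 70 0" --pt "81 406 70 0" --pt "81 406 70 0" --pt "81 406 40 0" --pt "81 406 20 0" --pt "81 406 18 0" --pt "81 406 18 0" --pt "81 406 18 0"

```text
time: 26.65
tool_pos: [545.5, 296.7, 35.5]
tcp_rot: [-0.21, 1.569, 1.314]
contact_force: [0.2, -0.2, -0.6]
grip_width: 23.8
```

Run:
```python
from h import *
a,R,o=jaw();print(a,o["tool_pos"],o["contact_force"],o["grip_width"])
im=capture("side");t=capture("top")
A=cv2.resize(im[130:250,190:350],(746,560));B=cv2.resize(t[215:365,75:225],(560,560))
cv2.imwrite("pics/p9.png",cv2.resize(np.hstack([A,B]),(800,343))[:,:,::-1])
```

```text
87.33854159953218 [545.5 296.7  35.5] [ 0.2 -0.2 -0.6] 23.8188611524704
```

View pics/p9.png

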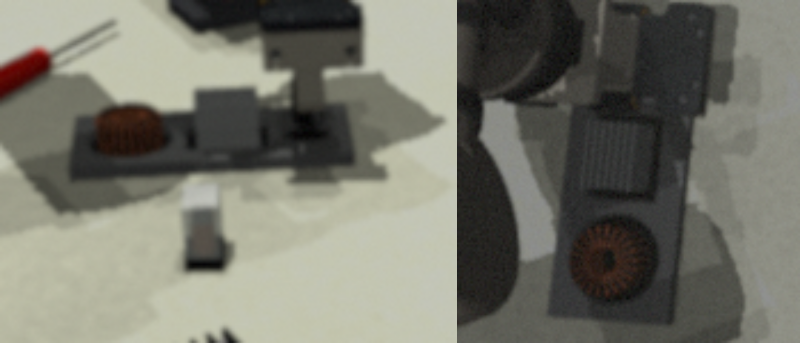

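The heatsink is upright in its pocket and the can is above the small round pocket. Lowering.

Call:
carry_out --pt "0 0 -8 0" --pt "0 0 -13 0" --pt "0 0 -14.5 0" --pt "0 0 -14.5 0" --pt "0 0 -14.5 0"

```text
time: 27.17
tool_pos: [546.0, 296.9, 21.7]
tcp_rot: [-0.675, 1.568, 0.85]
contact_force: [-0.3, 0.5, -0.4]
grip_width: 24.1
```

Call:
carry_out --pt "0 0 -0.5 0" --pt "0 0 -0.8 0" --pt "0 0 -0.8 0"

```text
time: 27.42
tool_pos: [546.0, 296.9, 20.9]
tcp_rot: [-0.691, 1.568, 0.833]
contact_force: [-0.9, -0.1, -0.4]
grip_width: 24.3
```

Call:
carry_out --pt "-1 0 -0.6 0" --pt "-1 0 -1.1 0" --pt "-1 0 -1.1 0"

```text
time: 27.67
tool_pos: [544.9, 296.9, 19.8]
tcp_rot: [-0.675, 1.568, 0.849]
contact_force: [0.7, -0.4, 0.2]
grip_width: 23.8
```

Call:
carry_out --pt "0 0 -0.4 0" --pt "0 0 -0.7 0" --pt "0 0 -0.7 0"

```text
time: 27.92
tool_pos: [545.0, 296.9, 19.7]
tcp_rot: [-0.766, 1.568, 0.758]
contact_force: [-1.3, -1.6, 4.3]
grip_width: 23.9
```

Touched down at the predicted height. Releasing and moving clear so both trays can be seen.

Call:
carry_out --hand 60 --pt "0 0 0 0" --pt "0 0 0 0" --pt "0 0 0 0" --pt "0 0 0 0" --pt "0 0 0 0" --pt "0 0 25 0" --pt "0 0 60 0" --pt "0 0 110 0" --pt "-60 -290 150 0" --pt "-60 -290 150 0" --pt "-60 -290 150 0" --pt "-60 -290 150 0" --pt "-60 -290 150 0" --pt "-60 -290 150 0" --pt "-60 -290 150 0" --pt "-60 -290 150 0" --pt "-60 -290 150 0" --pt "-60 -290 150 0"

```text
time: 29.42
tool_pos: [485.2, 7.0, 169.8]
tcp_rot: [-0.737, 1.567, 0.786]
contact_force: [-0.2, 0.3, -0.2]
grip_width: 59.9
```

Run:
```python
from h import *
print(get_obs()["tool_pos"],get_obs()["grip_width"])
im=capture("side");t=capture("top")
A=cv2.resize(im[130:430,190:450],(520,600));B=cv2.resize(np.vstack([t[215:365,90:210],t[215:365,420:540]]),(280,600),interpolation=cv2.INTER_CUBIC)
cv2.imwrite("pics/p10.png",np.hstack([A,B])[:,:,::-1])
```

```text
[485.2   7.  169.8] 59.928763848962824
```

View pics/p10.png

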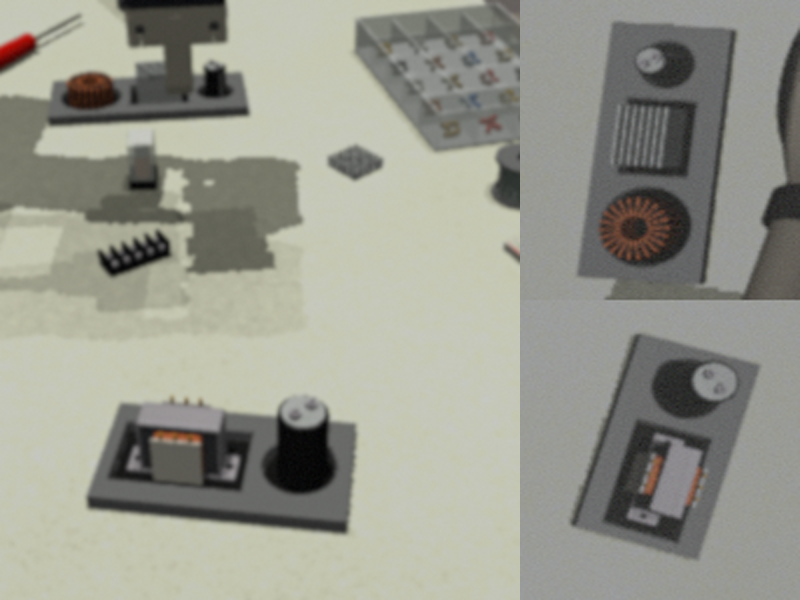

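All five parts stand in their pockets, and the relay, terminal strip and low heatsink have not moved. Handing in.

```bash
python3 -c "
from plant import *
print(close_job())"
```

```text
the job is handed in; nothing more can be done
None
```

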